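Close the sprung loaf mould

ROBOT

A 6-joint arm with a two-finger parallel gripper is mounted at the origin on the work surface. World frame = base frame: x ahead of the robot, y to its left, z up, the work surface at z = 0. Lengths are in m, angles in rad, forces in N, time in s.
With the tool pointing down it reaches from about 0.275 to 0.85 m from the base axis. Payload 19 kg.
Tool frame: the origin (TCP) lies at the very end of the fingers, on their centre line; the grasp point (between the pads) lies robot.pinch_z behind it (robot.pinch_z is the distance from the TCP to the grasp point, in m); z points along the fingers, y is the line along which they close (so a half turn about z gives the same grasp; the last joint's range is limited). The gripper opens to 85 mm and grips with 20 to 120 N. Pads are 22 mm wide; open, the fingers measure 114 mm over their backs; the gripper's body (76 mm by 85 mm) begins 54 mm behind the grasp point. The pads swing forward as they close: fully open they stand 13 mm farther back than shut.
Start: joints at [1.052, 0.15, 1.437, -0, 1.554, -0.134], TCP at [0.216, 0.533, 0.231] pointing down, gripper open.
Joint ranges: [-2.8, 2.8], [-0.68, 2.1], [0.12, 2.68], [-1.39, 4.53], [0.16, 2.79], [-2.81, 2.81]. Speed limits (rad/s): [1.89, 1.89, 2.22, 3.01, 3.01, 3.01].

INTERFACE

Orientations are given as a unit quaternion [w, x, y, z].
In Python, from workcell import monitor, imaging, robot, spotter gives the robot as it stands.
- The arm moves only by the tool play_rows, never from a script. Its argument "deltas" is one flat list of numbers, 6 for each row, row after row: the shift along the world's x, y, z in cm, then the turn, a rotation vector about the world's x, y, z in rad. In form: [x, y, z, ax, ay, az, x, y, z, ax, ay, az, ...]. A call has 1 to 12 rows; each row is the pose to reach, as a shift and turn from the pose commanded when the call began; what a row does not reach only later rows make up. A row lasts 1/12 s, in which the tool goes at most 41.7 mm and 7.16 degrees, less where a joint would pass 70% of its speed; a pose out of reach is approached as far as the arm can. A call with a gripper value outside its range is refused whole. "jaw" is the opening in per cent of the stroke, from 0 (shut) to 100 (fully open), set as the call begins (left out, the last holds). The fingers move at their own pace and stop on an object; "newtons" is the grip in N (left out, the last holds). Time passes only in rows, so rows that repeat a pose let the fingers close. It gives the time, the measured TCP pose, the force, the opening and the grip force at its end, in the units of the state.
- monitor.observe(): the state, without advancing time (a new reading comes with each control period).
- imaging.grab_frame(name): name is "scene" or "side" or "wrist"; returns a dict with "img" (400x640x3 uint8, red, green, blue), "intrinsics" (3x3 intrinsics, pixels), "pose" (4x4, takes a point from camera to world coordinates); the wrist camera has in their place "hand_eye" (4x4, takes a point from camera to tool coordinates, whose origin is the TCP and whose axes are the flange's). Camera axes: x right, y down, z forward; pixel columns grow to the right and rows downward; lengths in m; the calibration is good to about 2 mm. A picture is of the moment at which its call begins: read the wrist's pose just before it. There is no depth.
- robot.close_job(): hands the job in; it is judged then, once.
Trained networks look in a picture, given as the dict that the camera call returned (one of the last four; its "shot" number tells which), for a name from the list of things; names that differ only in an ending like _2 or _b are one class to them, and where a whole thing is asked for, a point or a joint stands for the part that bears it (a point fixed in the world has none). Each returns a list of dicts, best first, with "confidence" (0 to 1); they miss things now and then, are a little off and sometimes report something else, mostly with a low value. They report only what shows in the picture. A call takes as long as a camera call. They do not tell look-alikes from the thing itself.
- spotter.regions_of(picture, query): "region" (400x640 bool, what is visible of it) and "box" ([left, top, width, height] in pixels, round what is visible of it).
The state is a dict: "time": time; "qpos": joint angles; "dq": joint speeds; "tau": joint torques, N m; "tcp_pos": TCP position; "tool_rot": TCP orientation; "contact_force": force on the tool from outside, world axes, zero at the start; "moment": the same for the moment, N m; "gripper_width": opening from 0.0 (shut) to 1.0 (fully open); "gripper_force": force on a finger pad.
Only numpy, scipy, OpenCV 4.12 (cv2) and the standard library are available. Lean on these libraries where they do the work, as an engineer would, in place of code of your own. Each camera call takes 0.05 s, during which the arm holds its last target. There are 200 camera calls.

TASK

Close the wooden soap mould: with the fingertips, press its lid down hard against the sprung pad and, keeping it pressed, slide it under the two steel leaf springs until it meets the end wall and the pad pops up behind it. The lid is only pressed and pushed, never lifted, and the things around the mould are left where they are.

Things in the scene. Friction and masses are not known exactly. Their poses are not given: they have to be found in the camera images.
- mould: Fixed wooden loaf mould, an open trough 264 (x) x 116 (y) x 66 mm high, walls 12 mm. Origin: centre of its underside on the counter; z up; +x is the way the lid slides shut. Along both long walls runs a ledge 9 mm wide, top 40 mm high, on which the lid slides. The -x half holds the sprung pad, the +x half the soap. Lid home: its origin at x = 64, y = 0, z = 40 mm.
- keepers (a point): Point midway between the two fixed steel keepers, at their underside (mould x = 14, y = 0, z = 62 mm). They span mould x = 6..22 mm, are 7 mm high and reach 14 mm inward from each long wall, leaving 64 mm free between them. A lid pressed down less than 8 mm runs into them. A leaf spring runs on in +x from below each.
- stop (a point): Centre of the inner face of the mould's +x end wall, at its top (mould x = 120, z = 66 mm): the lid's front edge ends against this wall.
- lid: Loose flat wooden lid, 112 (x) x 88 (y) x 12 mm, 120 g; origin: centre of its underside; z up, x along the mould's x. A finger rib 8 mm thick, 44 mm wide (y), 10 mm high stands across its top at x = -22..-14 mm. It starts at the mould's -x end on the raised pad, underside 58 mm above the counter; on the ledges its top is at 52 mm. It slides about 120 mm to home.
- lid_push (a point): Point on the lid's flat top 12 mm behind the rib's rear face (lid x = -34, y = 0, z = 12 mm): a fingertip pressed down here and moved towards the mould's +x meets the rib and pushes the lid. The flat top reaches 22 mm further back.
- pad (a joint): Travel of the sprung wooden pad (108 x 70 mm, mould x = -112..-4 mm) under the lid: 0 raised, 0.018 m when the lid lies on the ledges; 0.010 to 0.017 lets the lid pass under the keepers. It pushes up with about 5 N raised, 12.5 N at 0.014, 15 N at 0.018. When the lid has wholly slid off it, it pops back to 0 behind the lid.
- leaf_left (a joint): Angle of the steel leaf spring (76 x 11 mm strip) at the +y wall: 0 at rest, sloping down in +x from below the keeper to 4.5 mm below the height of the home lid's top at its free end (mould x = 92 mm, y = 38.5 mm); about 0.06 rad when the lid is under it. Each bears down with about 3 N.
- leaf_right (a joint): The same leaf spring at the -y wall.
- soap_dish: Bystander: an empty white ceramic soap dish, 90 x 120 x 22 mm, loose beside the mould; origin at the centre of its underside. Leave it alone.
- soap_bar: Bystander: a cream bar of soap, 55 x 85 x 26 mm, loose beside the mould; origin at the centre of its underside. Leave it alone.
- hex_tray: Bystander: a shallow six-sided red silicone tray, about 110 mm across and 32 mm high, loose beside the mould; origin at the centre of its underside. Leave it alone.
- beaker: Bystander: a glass beaker, 70 mm wide, 100 mm high; origin at the centre of its underside. Leave it alone.
- oil_jar: Bystander: an amber glass jar, 64 mm wide, 90 mm high; origin at the centre of its underside. Leave it alone.
- stamp: Bystander: a small wooden soap stamp: 45 mm square foot, round handle, 64 mm high; origin at the centre of its underside. Leave it alone.
There are look-alikes about, which are no part of the job. Leave any black or yellow look-alike of the lid alone.

How it is judged:
By the outcome, as a careful person would: the job done as asked, in the order asked, and still so for the second after the job is handed in, with the robot touching nothing.
It also fails if it takes over 38 s, if anything falls off the work surface, if the arm or the gripper's body presses on something with over 40 N, if the wrist force passes 120 N, or if a joint passes its speed limit or range.

## Working session

There is one attempt and no reset: what is moved stays moved. The work goes in short steps, Python scripts to look and compute and a tool call to move; the robot and the scene stay as the last step left them, time stands still between calls to the robot, and variables do not carry over. Pictures are saved under pics/ and viewed, at most 10 in all, crops included, and the job is handed in when it is done.

Besides the shell and the picture viewer there is one more tool, called after "Request:" as a command line: name --argument value ..., lists and objects as JSON in quotes. play_rows: Moves the arm, as the interface text tells. Its arguments: {"type":"object","properties":{"deltas":{"type":"array"},"jaw":{"type":"number"},"newtons":{"type":"number"}},"required":["deltas"]}

```bash
mkdir -p pics; cat > h.py <<'E'
import numpy as np, cv2, pickle
from workcell import monitor, imaging, robot, spotter
E
python3 - <<'E'
from h import *
s=monitor.observe(); print({k:np.round(v,3).tolist() for k,v in s.items()}, robot.pinch_z)
for n in ["scene","side"]:
    f=imaging.grab_frame(n); cv2.imwrite(f"pics/{n}0.png",f["img"][:,:,::-1]); pickle.dump(f,open(n+".pkl","wb"))
    print(n,np.round(f["intrinsics"],1).tolist(),np.round(f["pose"],3).tolist())
    for q in ["mould","lid","pad","leaf_left"]:
        print(q,[(round(r["confidence"],2),r["box"]) for r in spotter.regions_of(f,q)])
E
```

```text
{'time': 0.0, 'qpos': [1.052, 0.151, 1.438, 0.0, 1.554, -0.134], 'dq': [-0.0, 0.001, -0.001, 0.002, -0.001, -0.0], 'tau': [0.003, -71.307, -57.089, -0.0, 0.009, -0.0], 'tcp_pos': [0.216, 0.533, 0.231], 'tool_rot': [-0.0, 0.191, 0.982, -0.001], 'contact_force': [-0.205, 0.195, 0.049], 'moment': [-0.028, 0.025, 0.032], 'gripper_force': 0.0, 'gripper_width': 1.0} 0.0187
scene [[416.0, 0.0, 310.7], [0.0, 416.0, 200.7], [0.0, 0.0, 1.0]] [[-0.764, 0.544, -0.348, 0.946], [0.645, 0.631, -0.431, 0.513], [-0.015, -0.553, -0.833, 1.073], [0.0, 0.0, 0.0, 1.0]]
mould [(0.86, [262.1, 200.7, 100.9, 58.9])]
lid [(0.92, [312.0, 203.1, 44.5, 36.2]), (0.85, [395.6, 218.3, 44.0, 39.3]), (0.81, [320.7, 143.3, 27.8, 27.5]), (0.65, [212.2, 191.1, 41.5, 39.8])]
pad []
leaf_left [(0.49, [293.7, 239.3, 11.7, 1.2])]
side [[446.0, 0.0, 313.8], [0.0, 446.0, 194.8], [0.0, 0.0, 1.0]] [[0.955, -0.198, 0.221, 0.236], [-0.297, -0.673, 0.677, -0.852], [0.015, -0.712, -0.702, 0.952], [0.0, 0.0, 0.0, 1.0]]
mould [(0.85, [282.7, 161.6, 93.2, 53.6])]
lid [(0.96, [373.0, 222.4, 47.1, 36.6]), (0.82, [286.8, 166.6, 40.9, 23.9]), (0.7, [223.4, 152.3, 34.9, 27.3]), (0.57, [234.3, 238.6, 47.2, 42.1])]
pad []
leaf_left [(0.48, [339.1, 172.9, 24.1, 5.6])]
```

View pics/scene0.png

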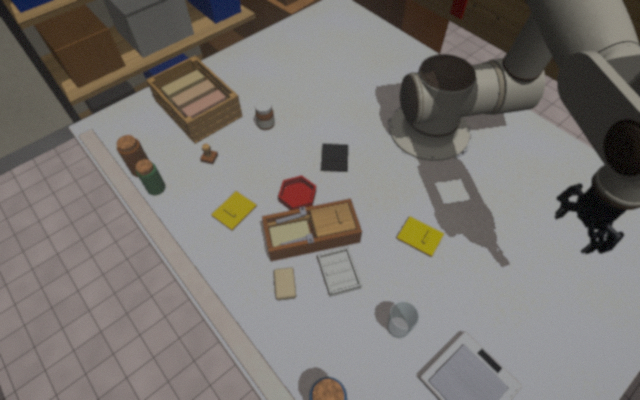

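View pics/side0.png

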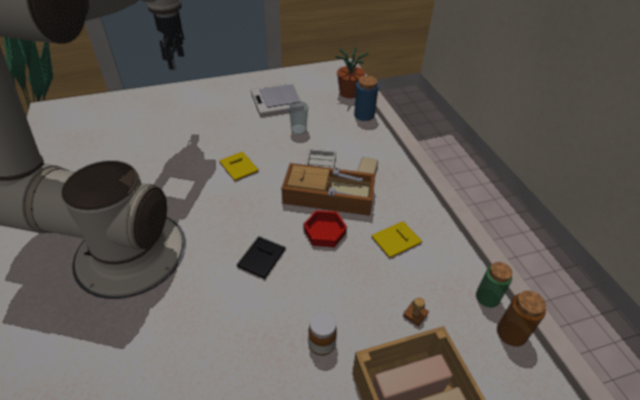

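The candidates for the lid in the scene view are the wooden one in the mould (334,221), yellow ones at (418,236) and (233,210), and a black one at (334,157). I choose the wooden one: it sits at the mould's end away from the leaf springs. Next I fit the mould pose from both silhouettes and make a close crop.

```bash
cat >> h.py <<'E'
from scipy.optimize import minimize
def proj(f,P,T=None):
    T=np.linalg.inv(f["pose"] if T is None else T); c=P@T[:3,:3].T+T[:3,3]
    p=c@f["intrinsics"].T; return p[:,:2]/p[:,2:]
def box(x0,x1,y0,y1,z0,z1): return np.array([[x,y,z] for x in(x0,x1) for y in(y0,y1) for z in(z0,z1)],float)
def place(P,v):
    c,s=np.cos(v[2]),np.sin(v[2]); return P@np.array([[c,s,0],[-s,c,0],[0,0,1]])+[v[0],v[1],0]
def sil(f,P,v,T=None,k=4):
    h=cv2.convexHull(proj(f,place(P,v),T).astype(np.float32)); m=np.zeros((400*k,640*k),np.uint8)
    cv2.fillConvexPoly(m,np.round((h+.5)*k*16).astype(np.int32),1,shift=4); return cv2.resize(m*1.0,(640,400),interpolation=cv2.INTER_AREA)
MOULD=box(-.132,.132,-.058,.058,0,.066)
E
python3 - <<'E'
from h import *
obs=[]
for n in ["scene","side"]:
    f=imaging.grab_frame(n); r=spotter.regions_of(f,"mould")[0]; obs.append((f,r["region"]))
    m=spotter.regions_of(f,"lid"); 
def cost(v): return sum(np.abs(sil(f,MOULD,v)-r).sum() for f,r in obs)
# initial centre from ray of box centre to z=.033
f,r=obs[0]; ys,xs=np.nonzero(r); d=f["pose"][:3,:3]@np.linalg.inv(f["intrinsics"])@[xs.mean(),ys.mean(),1]; o=f["pose"][:3,3]
p=o+d*(.033-o[2])/d[2]; print(p)
best=min((minimize(cost,[p[0],p[1],a],method="Nelder-Mead",options=dict(initial_simplex=np.array([p[0],p[1],a])+np.array([[0,0,0],[.02,0,0],[0,.02,0],[0,0,.25]]))) for a in np.arange(0,3.1,.4)),key=lambda s:s.fun)
v=best.x; print(v,best.fun,[r.sum() for _,r in obs])
for q in("-x end","+x end"):
    e=place(np.array([[-.056 if q[0]=='-' else .064,0,.07]]),v); print(q,e,[proj(f,e) for f,_ in obs])
np.save("v0.npy",v)
im=obs[0][0]["img"][180:280,240:460,::-1]; cv2.imwrite("pics/crop.png",cv2.resize(im,None,fx=3.6,fy=3.6,interpolation=2))
E
```

```text
[0.59554715 0.0452628  0.033     ]
[0.57411035 0.04939336 2.66219983] 2080.0 [np.int64(3311), np.int64(3100)]
-x end [[0.62379776 0.02356389 0.07      ]] [array([[290.80428451, 226.30057073]]), array([[347.18575084, 181.69144518]])]
+x end [[0.51732475 0.07891276 0.07      ]] [array([[332.58758371, 217.86206801]]), array([[306.67333405, 176.34068284]])]
```

View pics/crop.png

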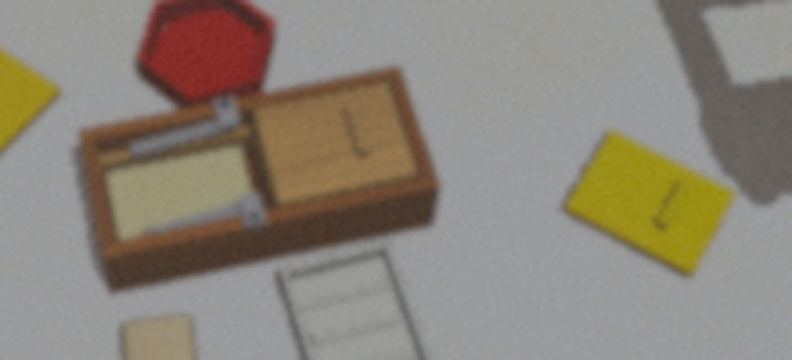

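The crop shows the wooden lid with its rib at crop (355,135), in the mould's right half. The springs and soap are in the left half, so mould +x has yaw about -0.48. I go above it with the jaws shut.

Request:
play_rows --deltas '[4,-4,0.8,0,0,0,6,-8,2,0,0,-0.02,8,-11,3,0,0,-0.03,10,-14,4,0,0,-0.05,12,-18,5,0,0,-0.07,14,-21,6,0,0,-0.08,16,-24,7,0,0,-0.09,18,-28,7,0,0,-0.095,21,-32,7,0,0,-0.095,24,-36,7,0,0,-0.095,27,-40,7,0,0,-0.095,29,-43,7,0,0,-0.095]' --jaw 0

```text
time: 1.8
tcp_pos: [0.4902, 0.1242, 0.3016]
tool_rot: [0.0, 0.238, 0.971, 0.0]
contact_force: [0.2, 1.5, 0.4]
gripper_width: 0.002
gripper_force: 0.0
```

Request:
play_rows --deltas '[3,-3,0,0,0,0,3,-3,0,0,0,0,3,-3,0,0,0,0,3,-3,0,0,0,0,3,-3,0,0,0,0]'

```text
time: 2.22
tcp_pos: [0.5189, 0.0971, 0.3015]
tool_rot: [0.0, 0.237, 0.971, 0.0]
contact_force: [1.0, 0.4, -0.3]
gripper_width: -0.002
gripper_force: 0.0
```

```bash
cat >> h.py <<'E'
from scipy.spatial.transform import Rotation as Rn
def wrist():
    s=monitor.observe(); f=imaging.grab_frame("wrist"); q=s["tool_rot"]
    T=np.eye(4); T[:3,:3]=Rn.from_quat([q[1],q[2],q[3],q[0]]).as_matrix(); T[:3,3]=s["tcp_pos"]
    f["pose"]=T@f["hand_eye"]; return s,f
def rot(s): q=s["tool_rot"]; return Rn.from_quat([q[1],q[2],q[3],q[0]]).as_matrix()
E
python3 - <<'E'
from h import *
s,f=wrist(); print(s["time"],s["tcp_pos"],rot(s).round(3).tolist(),s["gripper_width"],s["contact_force"])
print(f["pose"].round(3).tolist(),f["intrinsics"].round(1).tolist())
cv2.imwrite("pics/w1.png",f["img"][:,:,::-1])
pickle.dump((s,f),open("w1.pkl","wb"))
for q in["mould","lid","leaf_left"]: print(q,[(round(r["confidence"],2),r["box"],r["region"].sum()) for r in spotter.regions_of(f,q)])
E
```

```text
2.2167 [0.51889248 0.0970545  0.30149613] [[-0.888, 0.461, 0.0], [0.461, 0.888, 0.0], [-0.0, 0.0, -1.0]] -0.0016817827530607164 [ 0.95649629  0.44335944 -0.2865511 ]
[[0.461, 0.852, 0.25, 0.455], [0.887, -0.442, -0.13, 0.13], [0.0, 0.281, -0.96, 0.445], [0.0, 0.0, 0.0, 1.0]] [[351.8, 0.0, 317.6], [0.0, 351.8, 197.8], [0.0, 0.0, 1.0]]
mould [(0.64, [251.0, 104.8, 104.6, 197.2], np.int64(8069))]
lid [(0.85, [30.7, 51.7, 103.9, 92.9], np.int64(7416)), (0.76, [194.2, 345.4, 20.3, 17.2], np.int64(196)), (0.67, [357.0, 0.0, 14.2, 8.2], np.int64(81)), (0.58, [264.1, 123.8, 81.0, 96.1], np.int64(8102))]
leaf_left [(0.44, [330.0, 239.2, 11.5, 11.0], np.int64(85))]
```

View pics/w1.png

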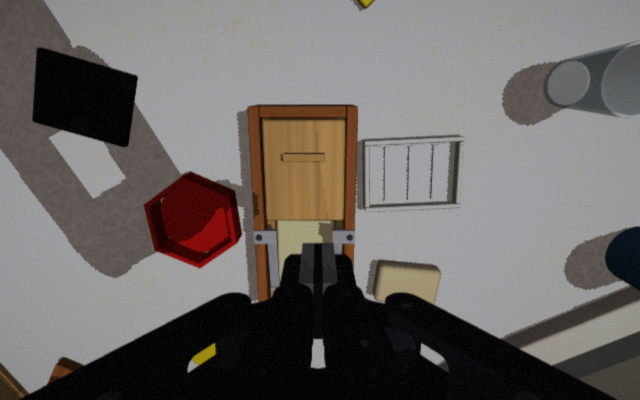

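The view shows the wooden lid with its rib at (303,157) and keepers at (265,238) and (343,238). The yaw lines up with the tool. Next I locate the lid top (z=70 mm), the rib and the mould rim.

```bash
python3 - <<'E'
from h import *
s,f=pickle.load(open("w1.pkl","rb"))
def back(p,z):
    d=np.c_[p,np.ones(len(p))]@np.linalg.inv(f["intrinsics"]).T@f["pose"][:3,:3].T; o=f["pose"][:3,3]; return o+d*((z-o[2])/d[:,2])[:,None]
r=[x for x in spotter.regions_of(imaging.grab_frame("wrist"),"lid") if 250<x["box"][0]<280 and x["box"][1]>100][0]["region"]
c=cv2.minAreaRect(np.argwhere(r)[:,::-1].astype(np.float32)); b=cv2.boxPoints(c)
B=back(b,.070); print("lid",b.tolist(),B.round(4).tolist(),"ctr",B.mean(0))
print([np.linalg.norm(B[i]-B[i-1]) for i in range(4)])
e=[B[i]-B[i-1] for i in range(4)]; print([np.arctan2(x[1],x[0]) for x in e])
k=back(np.array([[265,238],[343,238.]]),.069); print("keepers",k, k.mean(0))
c=back(np.array([[249,106],[357,106.]]),.066); print("rim",c,np.linalg.norm(c[0]-c[1]))
rb=back(np.array([[281,153.5],[324,153.5]]),.080); print("rib top rear",rb,rb.mean(0))
E
```

```text
lid [[260.9999694824219, 118.00000762939453], [344.9999694824219, 118.00000762939453], [344.9999694824219, 220.0], [260.9999694824219, 220.0]] [[0.4484, 0.0667, 0.07], [0.4887, 0.1443, 0.07], [0.59, 0.0945, 0.07], [0.5462, 0.0102, 0.07]] ctr [0.51832169 0.07891714 0.07      ]
[np.float64(0.1128986159176048), np.float64(0.08748028158322832), np.float64(0.11281185472737557), np.float64(0.09505816376335502)]
[np.float64(2.617296880881362), np.float64(1.0917448207873048), np.float64(-0.4571406226064974), np.float64(-2.049865660194228)]
keepers [[0.56760426 0.00289708 0.069     ]
 [0.60903396 0.08265657 0.069     ]] [0.58831911 0.04277682 0.069     ]
rim [[0.43198801 0.06102835 0.066     ]
 [0.48389787 0.16096965 0.066     ]] 0.11261836537265443
rib top rear [[0.48954188 0.06874182 0.08      ]
 [0.51020643 0.10852622 0.08      ]] [0.49987415 0.08863402 0.08      ]
```

Lid centre is about (0.518, 0.079) and mould +x is (0.888, -0.460). The rear face of the rib is at (0.500, 0.089). I descend to a point 14 mm behind it.

Request:
play_rows --deltas '[-1,0,-3,0,0,0,-2,-0.1,-6,0,0,0,-3.1,-0.2,-9,0,0,0,-3.1,-0.2,-12,0,0,0,-3.1,-0.2,-15,0,0,0,-3.1,-0.2,-18,0,0,0,-3.1,-0.2,-20,0,0,0,-3.1,-0.2,-20.5,0,0,0,-3.1,-0.2,-20.5,0,0,0,-3.1,-0.2,-20.5,0,0,0]'

```text
time: 3.35
tcp_pos: [0.4889, 0.0944, 0.0974]
tool_rot: [0.0, 0.238, 0.971, 0.0]
contact_force: [-0.1, 1.0, 0.8]
gripper_width: 0.0
gripper_force: 0.0
```

```bash
python3 - <<'E'
from h import *
s,f=wrist(); print(s["time"],s["tcp_pos"],s["contact_force"])
cv2.imwrite("pics/w2.png",f["img"][:,:,::-1])
def at(x,y,z): return proj(f,np.array([[x,y,z]]))[0].round(1)
print("tcp px",at(*s["tcp_pos"]))
E
```

```text
3.35 [0.48893016 0.09435962 0.09741648] [-0.12683642  0.97017366  0.76488074]
tcp px [318.7 261.5]
```

View pics/w2.png

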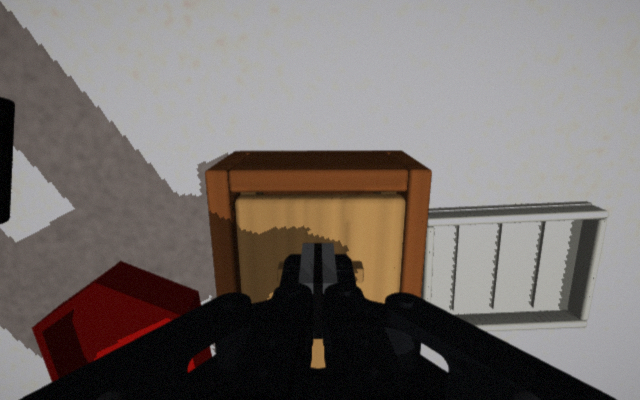

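The fingers are centred on the lid (318 vs 321 px) and sit behind the rib. I back off 2 mm more and press.

Request:
play_rows --deltas '[-0.2,0.1,-1,0,0,0,-0.2,0.1,-2,0,0,0,-0.2,0.1,-2.6,0,0,0,-0.2,0.1,-3,0,0,0,-0.2,0.1,-3.3,0,0,0,-0.2,0.1,-3.3,0,0,0,-0.2,0.1,-3.3,0,0,0]'

```text
time: 3.98
tcp_pos: [0.4862, 0.0953, 0.0631]
tool_rot: [-0.0, 0.238, 0.971, -0.0]
contact_force: [-5.1, -0.1, 6.2]
gripper_width: -0.001
gripper_force: 3.6
```

Request:
play_rows --deltas '[0,0,-0.3,0,0,0,0,0,-0.6,0,0,0,0,0,-0.8,0,0,0,0,0,-0.8,0,0,0,0,0,-0.8,0,0,0]'

```text
time: 4.4
tcp_pos: [0.4864, 0.0954, 0.0555]
tool_rot: [-0.0, 0.238, 0.971, 0.0]
contact_force: [-5.9, 1.2, 10.7]
gripper_width: -0.001
gripper_force: 5.6
```

```bash
python3 - <<'E'
from h import *
s,f=wrist(); print(s["time"],s["tcp_pos"],s["contact_force"],s["moment"])
cv2.imwrite("pics/w3.png",f["img"][:,:,::-1])
E
```

```text
4.4 [0.48635671 0.09535007 0.05550891] [-5.91637337  1.15310539 10.71135831] [ 0.21258509  1.00410067 -0.02317905]
```

View pics/w3.png

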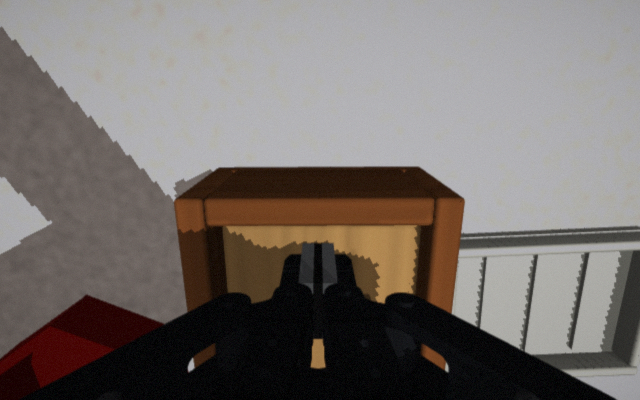

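The lid is pressed about 14.5 mm down and level. I start the slide along (0.888, -0.460), stopping before the keepers.

Request:
play_rows --deltas '[0.2,-0.1,0,0,0,0,0.5,-0.26,0,0,0,0,0.9,-0.47,0,0,0,0,1.3,-0.67,0,0,0,0,1.6,-0.83,0,0,0,0,1.6,-0.83,0,0,0,0]'

```text
time: 4.95
tcp_pos: [0.5027, 0.087, 0.0556]
tool_rot: [-0.0, 0.238, 0.971, 0.0]
contact_force: [-3.4, 1.9, 10.9]
gripper_width: 0.0
gripper_force: 5.7
```

Request:
play_rows --deltas '[0.4,-0.21,0,0,0,0,0.8,-0.41,0,0,0,0,1.2,-0.62,0,0,0,0,1.6,-0.83,0,0,0,0,2.0,-1.04,0,0,0,0,2.4,-1.24,0,0,0,0,2.4,-1.24,0,0,0,0]'

```text
time: 5.53
tcp_pos: [0.5268, 0.0745, 0.0556]
tool_rot: [-0.0, 0.238, 0.971, 0.0]
contact_force: [-2.7, 0.6, 9.9]
gripper_width: 0.001
gripper_force: 5.5
```

```bash
python3 - <<'E'
from h import *
s,f=wrist(); print(s["time"],s["tcp_pos"],s["contact_force"],s["moment"])
g=imaging.grab_frame("scene"); h=imaging.grab_frame("side")
a=cv2.resize(f["img"],(480,300)); b=cv2.resize(h["img"][140:230,260:395],(480,320),interpolation=2)
cv2.imwrite("pics/w4.png",np.vstack([a[:280],b])[:600,:,::-1])
E
```

```text
5.5333 [0.52683607 0.07448857 0.05557299] [-2.69258549  0.57291589  9.94959356] [ 0.13578621  0.38549395 -0.04026579]
```

View pics/w4.png

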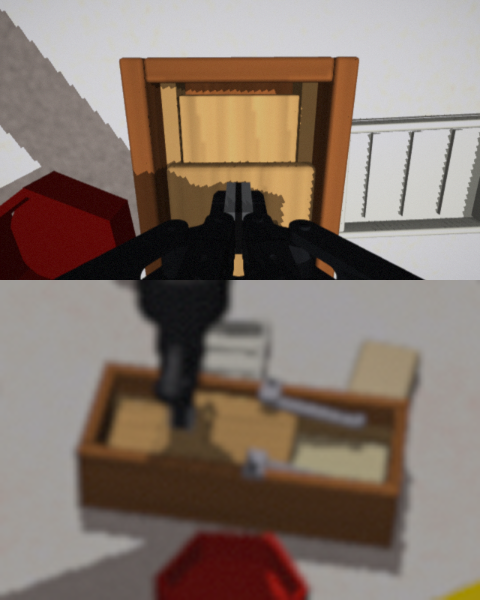

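The lid moved with the fingers and its front is past the keepers, at side crop (295,450). I continue, pressing a little deeper as it leaves the pad.

Request:
play_rows --deltas '[0.4,-0.21,-0.05,0,0,0,0.8,-0.41,-0.1,0,0,0,1.2,-0.62,-0.15,0,0,0,1.6,-0.83,-0.2,0,0,0,2.0,-1.04,-0.2,0,0,0,2.4,-1.24,-0.2,0,0,0,2.8,-1.45,-0.2,0,0,0,3.2,-1.66,-0.2,0,0,0,3.2,-1.66,-0.2,0,0,0]'

```text
time: 6.43
tcp_pos: [0.5579, 0.0583, 0.0532]
tool_rot: [-0.001, 0.238, 0.971, 0.0]
contact_force: [-8.3, 4.9, 11.6]
gripper_width: -0.005
gripper_force: 9.0
```

Request:
play_rows --deltas '[0.4,-0.21,-0.05,0,0,0,0.8,-0.41,-0.1,0,0,0,1.2,-0.62,-0.1,0,0,0,1.6,-0.83,-0.1,0,0,0,2.0,-1.04,-0.1,0,0,0,2.4,-1.24,-0.1,0,0,0,2.8,-1.45,-0.1,0,0,0,3.2,-1.66,-0.1,0,0,0,3.2,-1.66,-0.1,0,0,0]'

```text
time: 7.18
tcp_pos: [0.5898, 0.042, 0.0527]
tool_rot: [-0.001, 0.237, 0.971, 0.0]
contact_force: [-13.1, 6.5, 18.2]
gripper_width: 0.001
gripper_force: 11.7
```

```bash
python3 - <<'E'
from h import *
s,f=wrist(); print(s["time"],s["tcp_pos"],s["contact_force"],s["moment"])
h=imaging.grab_frame("side")
a=cv2.resize(f["img"],(480,300)); b=cv2.resize(h["img"][140:230,260:395],(480,320),interpolation=2)
cv2.imwrite("pics/w5.png",np.vstack([a[:280],b])[:600,:,::-1])
E
```

```text
7.1833 [0.58977039 0.04201681 0.05265693] [-13.13119764   6.4722818   18.24506612] [1.08014631 2.15084265 0.08181378]
```

View pics/w5.png

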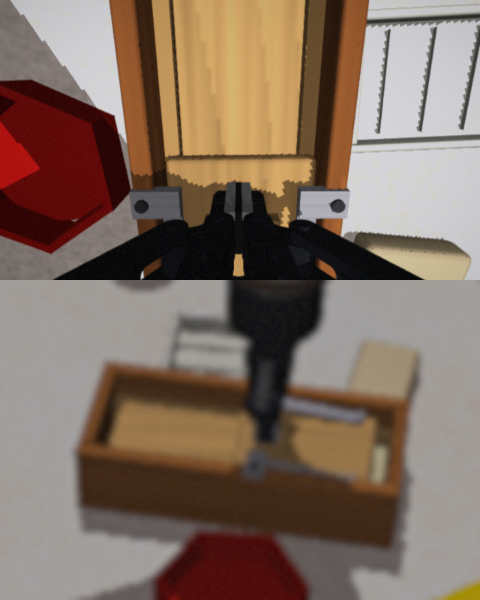

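It's going well, with roughly 15 mm left. I finish slowly.

Request:
play_rows --deltas '[0.2,-0.1,0,0,0,0,0.4,-0.21,0,0,0,0,0.6,-0.31,0,0,0,0,0.8,-0.41,0,0,0,0,1.0,-0.52,0,0,0,0,1.2,-0.62,0,0,0,0,1.2,-0.62,0,0,0,0]'

```text
time: 7.87
tcp_pos: [0.6015, 0.0357, 0.052]
tool_rot: [-0.001, 0.238, 0.971, 0.0]
contact_force: [-10.0, 4.2, 8.7]
gripper_width: -0.001
gripper_force: 7.5
```

Request:
play_rows --deltas '[0.1,-0.05,0,0,0,0,0.2,-0.1,0,0,0,0,0.3,-0.15,0,0,0,0,0.4,-0.2,0,0,0,0,0.4,-0.2,0,0,0,0]'

```text
time: 8.28
tcp_pos: [0.6023, 0.0355, 0.052]
tool_rot: [-0.005, 0.237, 0.971, 0.001]
contact_force: [-42.1, 18.5, 30.3]
gripper_width: -0.002
gripper_force: 25.4
```

It has met the wall (46 N, and the tip moved no further). I relax backwards, then lift off.

Request:
play_rows --deltas '[-0.3,0.15,0,0,0,0,-0.6,0.3,0,0,0,0,-0.6,0.3,0.1,0,0,0,-0.6,0.3,0.6,0,0,0,-0.6,0.3,2,0,0,0,-0.6,0.3,5,0,0,0,-2,1,9,0,0,0,-5,2.5,12,0,0,0,-8,4,15,0,0,0,-11,5.5,17,0,0,0,-11,5.5,17,0,0,0]'

```text
time: 9.2
tcp_pos: [0.4944, 0.0898, 0.2274]
tool_rot: [0.003, 0.237, 0.971, 0.001]
contact_force: [-0.3, -0.8, 1.2]
gripper_width: 0.001
gripper_force: 0.0
```

```bash
python3 - <<'E'
from h import *
s,f=wrist(); print(s["time"],s["tcp_pos"],s["contact_force"])
h=imaging.grab_frame("side"); g=imaging.grab_frame("scene")
a=cv2.resize(f["img"],(480,300)); b=cv2.resize(h["img"][140:230,260:395],(480,320),interpolation=2); 
cv2.imwrite("pics/w6.png",np.vstack([a[:280],b])[:600,:,::-1])
E
```

```text
9.2 [0.49440556 0.08978593 0.22736164] [-0.26443611 -0.81464098  1.19844863]
```

View pics/w6.png

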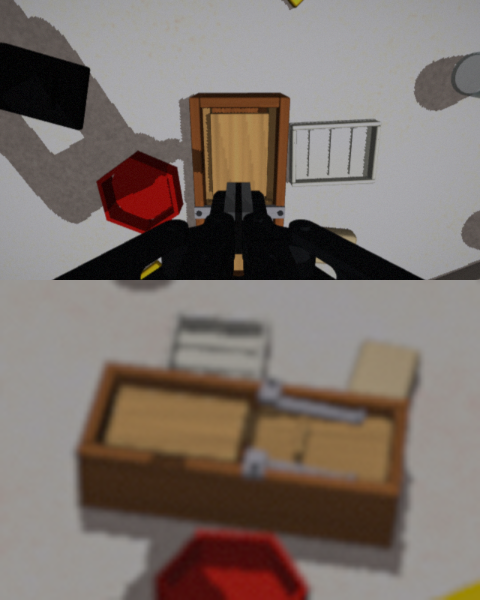

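In the side crop the lid is against the end wall at (390,450), under both springs. The pad has risen behind it, its edge showing at (247,425), and nothing else has moved.

```bash
python3 -c "
from h import *
print(robot.close_job())"
```

```text
the job is handed in; nothing more can be done
None
```

The job is handed in: the lid is home against the end wall under both leaf springs, the pad has popped up behind it, the things around the mould look unmoved, and it took about 9 s of the 38 s; no verdict came back.

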